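# Shut the red air valve under the sliding cover

### The arm

A 6-joint arm with a two-finger parallel gripper is mounted at the origin on the work surface. World frame = base frame: x ahead of the robot, y to its left, z up, the work surface at z = 0. Lengths are in mm, angles in rad, forces in N, time in s.
With the tool pointing down it reaches from about 325 to 875 mm from the base axis. Payload 4.4 kg.
Tool frame: the origin (TCP) lies on the centre line of the jaws, within the pads' length; the fingertips stand ahead of it and the grasp point (between the pads) lies 6 mm ahead of it (ctrl.tcp_to_tips is the z of the fingertips in the tool frame, in mm); z points along the fingers, y is the direction in which the jaws open and shut (so a half turn about z gives the same grasp; the last joint's range is limited). The gripper opens to 85 mm and grips with 20 to 120 N. Pads are 22 mm wide; open, the fingers measure 114 mm over their backs; the gripper's body (76 mm by 85 mm) begins 54 mm behind the grasp point. The pads swing forward as they close: fully open they stand 13 mm farther back than shut.
Start: joints at [1.129, 0.207, 1.542, -0, 1.393, -0.15], TCP at [164.873, 550.858, 222.082] pointing down, gripper open.
Joint ranges: [-2.73, 2.73], [-0.86, 2.22], [0.23, 2.46], [-1.11, 4.25], [0.08, 2.63], [-2.82, 2.82]. Speed limits (rad/s): [2.79, 2.79, 3.14, 3.14, 3.14, 3.14].

### API

Orientations are given as a 3x3 rotation matrix whose columns are the frame's x, y, z axes.
In Python, from plant import ctrl, sensors, optics gives the robot as it stands. Calls block until the motion is done:
- ctrl.move_ptp(position, orientation): joint-space move of the TCP to a pose.
- ctrl.move_l(position, rot=None, vel=150, threshold=None): straight line of the TCP; rot=None keeps the orientation; vel is the mean speed in mm/s. With threshold (N) it stops when the force on the tool has changed by that much, and returns True; else False.
- ctrl.set_joints(angles): joint-space move.
- ctrl.gripper_to(opening, force=None): finger opening in mm; force is the grip in N (None keeps the last); returns when the fingers have stopped.
- ctrl.hold(seconds).
- ctrl.solve_ik(position, orientation): joint angles nearest the present ones, or None.
- sensors.read_state(): the state.
- optics.grab_frame(name): name is "scene" or "top" or "wrist"; returns (picture, depth): 420x560x3 uint8, red, green, blue; 420x560 float32, mm along the optical axis (not along the pixel's ray), 0 where there is no reading.
- optics.camera_params(name): a dict with "mtx" (3x3 intrinsics, pixels), "k1" (the pictures are not rectified: a ray, as slopes to the right and down, at radius r is drawn at 1 + k1 r^2 times it, then the intrinsics apply), "R" (3x3) and "t" (3): a world point X has camera coordinates R X + t; the wrist camera has in their place "T_tool_cam" (4x4, takes a point from camera to tool coordinates, whose origin is the TCP and whose axes are the flange's). Camera axes: x right, y down, z forward; pixel columns grow to the right and rows downward; lengths in mm; the calibration is good to about 2 mm. A picture is of the moment at which its call begins: read the wrist's pose just before it. camera_params takes no time and is no camera call.
A pose or a line that the arm cannot do raises ctrl.MotionError and nothing moves.
- ctrl.finish_job(): hands the job in, once; it reports no verdict.
The state is a dict: "t": time; "q": joint angles; "qvel": joint speeds; "tau": joint torques, N m; "eef_pos": TCP position; "eef_rot": TCP orientation; "force": force on the tool from outside, world axes, zero at the start; "wrist_torque": the same for the moment, N m; "grip_width": finger opening in mm.
Only numpy, scipy, OpenCV 4.12 (cv2) and the standard library are available. Lean on these libraries where they do the work, as an engineer would, in place of code of your own. Each camera call takes 0.05 s, during which the arm holds its last target. There are 200 camera calls.

### The job

Shut off the air to the staple gun: with the fingers only, first push the yellow cover of the grey valve box along its ledges, without lifting it, all the way over the blank end, then push the red handle that it hid round to its stop, so that it stands across its pipe. Leave the cover open, and leave the blue handle and everything else on the bench where they are.

Things in the scene. Friction and masses are not known exactly. Their poses are not given: they have to be found in the camera images.
- valve_box: Grey valve box fixed to the table, 150 (x) x 564 (y) x 62 mm high; origin: centre of its underside. +y half: open bay with two valves (inside x -60 to 60, y 4 to 264, floor z 4). -y half: closed blank deck, z 49. Ledges at z 50 along the long sides carry the cover between lips up to z 62 (2 mm play a side); end walls, inner faces at y +-270, stop it. Brass couplers jut 34 mm from its -x face
- cover: Yellow cover, loose, 0.35 to 0.7 kg, flat on the ledges over the bay; 132 (x) x 264 (y) x 6 mm, with a black upright rib across its middle: 64 (x) x 14 (y), from z 6 to 32. Origin: centre of its underside, 50 mm above the table; axes as the box. A push of a few newtons on the rib slides it along the box's y (centre from +138 to -138 in the box's frame); stays where left
- red_valve: Brass valve with the RED handle, fixed in the bay under the cover, in either of two places: x -35, y +80 or +190 in the box's frame. Origin: on its vertical pivot axis, 4 mm above the table; axes as the box. Its copper pipe (14 thick, top 20 mm above the table) runs along x below the handle; the brass body, top 28 mm, reaches 22 mm along x either side of the pivot
- blue_valve: Same valve with a BLUE handle, in the other place; to be left alone
- red_handle (a joint): Red handle's angle (rad): 0 = open, pointing along the box's +x, along its pipe; grows anticlockwise from above; 1.571 = shut, at its stop, pointing along the box's +y, across the pipe. Starts at 0 to 0.45. A bar 14 wide, 34 to 46 mm above the table, reaching 70 mm from the pivot (steel hub 22 across). Stiff: 0.1 N m, 2 N at 50 mm; stays where left
- blue_handle (a joint): Angle of the blue handle, same shape and meaning; it starts more or less open
- red_handle_tip (a point): Outer end of the red handle, 70 mm from its pivot axis, 40 mm above the table
- blue_handle_tip (a point): Outer end of the blue handle, likewise
- staple_gun: Bystander, loose: pneumatic staple gun lying on its side, black body 150 x 45 x 42 with a black handle and steel nose (mm); origin at its middle, on the table
- hammer: Bystander, loose: hammer lying flat, 260 long (mm); origin at its middle, on the table
- tack_jar: Bystander, loose: amber jar, 60 across, 85 high, with a white cap (mm); origin at its middle, on the table
- thread_spool: Bystander, loose: orange spool, 56 across, 80 high (mm); origin at its middle, on the table
- tape_measure: Bystander, loose: green tape measure standing on edge, 65 x 36 x 62 (mm); origin at its middle, on the table
- staple_carton: Bystander, loose: brown carton, 62 x 100 x 40 (mm); origin at its middle, on the table
- screwdriver: Bystander, loose: screwdriver lying flat, 200 long (mm); origin at its middle, on the table

How it is judged:
By the outcome, as a careful person would: the job done as asked, in the order asked, and still so for the second after the job is handed in, with the robot touching nothing.
It also fails if it takes over 48 s, if anything falls off the work surface, if the arm or the gripper's body presses on something with over 40 N, if the wrist force passes 120 N, or if a joint passes its speed limit or range.

## Working session

There is one attempt and no reset: what is moved stays moved. The work goes in short steps, each a Python script; the robot and the scene stay as the last script left them, time stands still between calls to the robot, and variables do not carry over. Pictures are saved under pics/ and viewed, about 8 in all and at most 12, crops included, and the job is handed in when it is done.

```bash
mkdir -p pics; ls; python3 - <<'E'
from plant import ctrl,sensors,optics
import cv2,numpy as np
s=sensors.read_state();print(s['t'],s['eef_pos'],s['eef_rot'],ctrl.tcp_to_tips)
for n in("top","scene"):
    p,d=optics.grab_frame(n);cv2.imwrite(f"pics/{n}0.png",p[:,:,::-1]);np.savez(f"{n}0.npz",p=p,d=d)
    c=optics.camera_params(n);print(n,c)
E
```

```text
pics
0.0 [164.51867611 550.12659139 220.88361297] [[-9.58016764e-01  2.86710405e-01 -1.01186086e-03]
 [ 2.86711968e-01  9.58014450e-01 -2.13577371e-03]
 [ 3.57028776e-04 -2.33621964e-03 -9.99997207e-01]] 25.0
top {'mtx': array([[464.92944913,   0.        , 279.55442902],
       [  0.        , 464.92944913, 206.35260748],
       [  0.        ,   0.        ,   1.        ]]), 'k1': -0.08671125635300841, 'R': array([[-0.00440307, -0.99994809, -0.00918844],
       [-0.99257649,  0.00548704, -0.12149817],
       [ 0.12154228,  0.00858527, -0.99254913]]), 't': array([  -6.47657412,  577.31875555, 1254.60231203])}
scene {'mtx': array([[502.18052445,   0.        , 282.32879108],
       [  0.        , 502.18052445, 213.78273647],
       [  0.        ,   0.        ,   1.        ]]), 'k1': -0.09803271875924388, 'R': array([[-0.75408132,  0.65663525, -0.01383885],
       [ 0.51681512,  0.58024551, -0.62945792],
       [-0.40529433, -0.48181458, -0.77691133]]), 't': array([ 432.74443017, -267.73879232, 1442.43136041])}
```

View pics/top0.png

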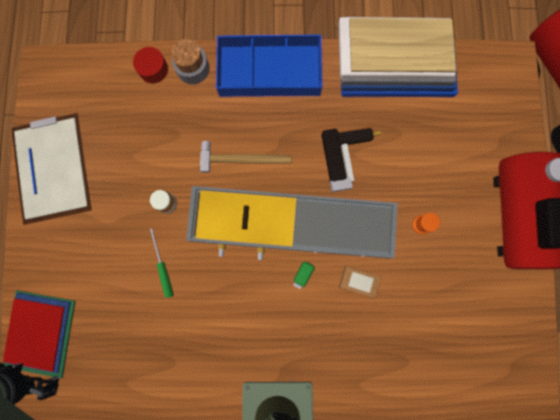

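View pics/scene0.png

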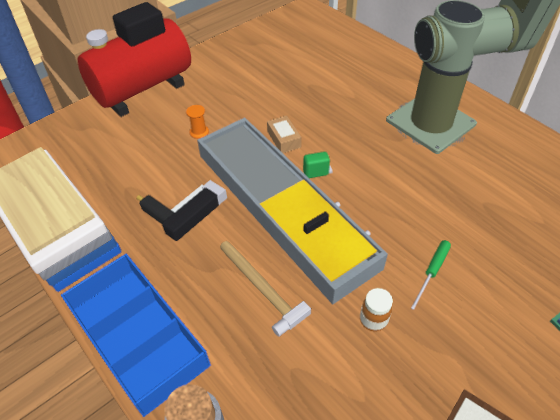

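The top view shows the yellow cover over the left (+y) half of the box, with its rib at about (246,217). The blank deck lies to the right, and the area around the box is clear. Next I'll get the box frame from the yellow mask.

```bash
cat > h.py <<'E'
from plant import ctrl,sensors,optics
import cv2,numpy as np
def cast(n,px,z,R=None,t=None):
    c=optics.camera_params(n)
    R=c['R'] if R is None else R; t=c['t'] if t is None else t
    k=np.array([c['k1'],0,0,0,0.])
    u=cv2.undistortPoints(np.float64(px).reshape(-1,1,2),c['mtx'],k).reshape(-1,2)
    d=np.c_[u,np.ones(len(u))]@R; o=-R.T@t
    return o+d*((z-o[2])/d[:,2])[:,None]
def mask(p,lo,hi):
    h=cv2.cvtColor(p,cv2.COLOR_RGB2HSV); return cv2.inRange(h,np.array(lo),np.array(hi))
def big(m):
    return max(cv2.findContours(m,cv2.RETR_EXTERNAL,cv2.CHAIN_APPROX_NONE)[0],key=cv2.contourArea)
def cover(n,p):
    c=big(mask(p,(22,150,90),(32,255,255)))
    w=cast(n,c[:,0],56)[:,:2]
    r=cv2.minAreaRect(w.astype(np.float32)); b=cv2.boxPoints(r)
    e=[b[1]-b[0],b[2]-b[1]];e=max(e,key=np.linalg.norm); e=e*np.sign(e[1])
    return np.array(r[0]),r[1],np.arctan2(-e[0],e[1])   # yaw of box: its y axis=e
E
python3 - <<'E'
from h import *
for n in("top","scene"):
    p=np.load(n+"0.npz")['p']; print(n,cover(n,p))
    m=mask(p,(22,150,90),(32,255,255)); c=big(m); f=np.zeros_like(m);cv2.drawContours(f,[c],-1,255,-1)
    k=cv2.inRange(p,(0,0,0),(50,50,50))&f; r=big(k); print(n,'rib',cv2.minAreaRect(cast(n,r[:,0],80)[:,:2].astype(np.float32)))
E
```

```text
top (array([544.70361328,  82.90133667]), (262.28704833984375, 130.4150390625), np.float32(-0.087746434))
top rib ((543.6456909179688, 82.21753692626953), (6.3981781005859375, 53.929386138916016), 84.53260803222656)
scene (array([545.42254639,  84.61257935]), (265.3608093261719, 131.05506896972656), np.float32(-0.08714975))
scene rib ((552.1525268554688, 89.18266296386719), (21.940929412841797, 67.29277801513672), 85.45082092285156)
```

```bash
cat >> h.py <<'E'
YAW=-0.0875; EX=np.array([np.cos(YAW),np.sin(YAW)]); EY=np.array([-EX[1],EX[0]])
C0=np.array([545,83.8])-138*EY
def W(x,y,z): return np.r_[C0+x*EX+y*EY,z]
def RT(a=0):  # tool down, tool y along box x turned by a
    y=np.r_[np.cos(a)*EX+np.sin(a)*EY,0]; z=np.array([0,0,-1.]); return np.c_[np.cross(y,z),y,z]
E
python3 - <<'E'
from h import *
R=RT()
for s in(1,-1):
    Q=R*np.array([s,s,1]); print(s,ctrl.solve_ik(W(0,175,200),Q))
Q=min((R,R*np.array([-1,-1,1])),key=lambda Q:abs(ctrl.solve_ik(W(0,175,200),Q)[5]))
ctrl.gripper_to(0)
ctrl.move_ptp(W(0,175,160),Q); ctrl.move_l(W(0,175,91),vel=120)
print(ctrl.move_l(W(0,160,91),vel=60,threshold=8),sensors.read_state()['eef_pos'])
hit=ctrl.move_l(W(0,-126,91),vel=70,threshold=18)
s=sensors.read_state();print(hit,s['t'],(s['eef_pos'][:2]-C0)@np.c_[EX,EY],s['eef_pos'],s['force'],s['grip_width'])
E
```

```text
1 [ 6.24649954e-02  1.96687858e-01  1.60025718e+00 -4.44089210e-16
  1.34464761e+00  1.49964995e-01]
-1 NoneTraceback (most recent call last):
  File "<stdin>", line 5, in <module>
  File "<stdin>", line 5, in <lambda>
TypeError: 'NoneType' object is not subscriptable
```

```bash
python3 - <<'E'
from h import *
Q=RT()
ctrl.gripper_to(0)
ctrl.move_ptp(W(0,175,160),Q); ctrl.move_l(W(0,175,91),vel=120)
print(ctrl.move_l(W(0,160,91),vel=60,threshold=8),sensors.read_state()['eef_pos'])
hit=ctrl.move_l(W(0,-126,91),vel=70,threshold=18)
s=sensors.read_state();print(hit,s['t'],(s['eef_pos'][:2]-C0)@np.c_[EX,EY],s['eef_pos'],s['force'],s['grip_width'])
E
```

```text
False [547.21932946 105.11137898  91.50139427]
False 8.3083 [-2.14432533e-03 -1.25896235e+02] [ 521.93639705 -179.08646382   91.00925798] [-0.51555715 -0.59848948 -0.213201  ] -0.16885911475539936
```

```bash
python3 - <<'E'
from h import *
ctrl.move_l(W(0,-100,91),vel=120);ctrl.move_l(W(0,-60,250),vel=250)
p,d=optics.grab_frame("top");np.savez("top1.npz",p=p,d=d)
print(cover("top",p)); s=sensors.read_state()
w,d=optics.grab_frame("wrist");np.savez("w1.npz",p=w,pos=s['eef_pos'],rot=s['eef_rot'])
c=cv2.resize(p[160:290,160:430],None,fx=2.9,fy=2.9);c=cv2.copyMakeBorder(c,0,0,0,800-c.shape[1] if c.shape[1]<800 else 0,cv2.BORDER_CONSTANT)
cv2.imwrite("pics/a1.png",c[:,:,::-1])
cv2.imwrite("pics/w1.png",w[:,:,::-1])
E
```

```text
(array([544.73126221,  82.7723999 ]), (263.1173095703125, 130.1974334716797), np.float32(-0.08988944))
```

View pics/a1.png

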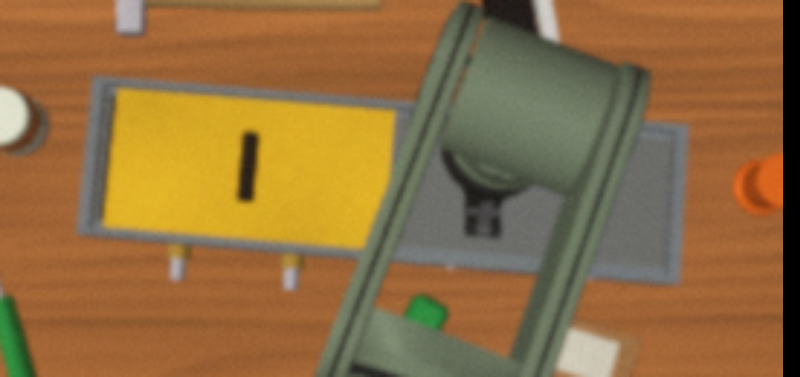

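View pics/w1.png

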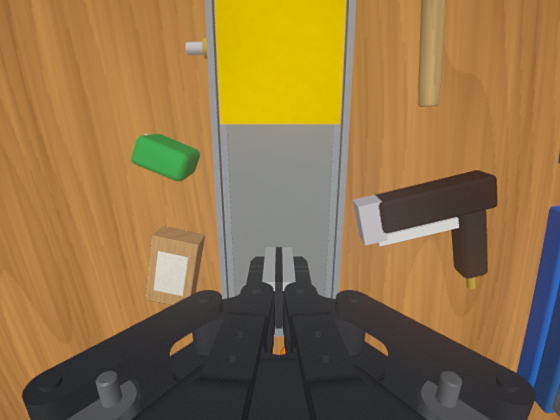

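The cover did not move: the fingers passed over the rib with no force. Before trying again I'll check the real heights of the rib and the fingertips from depth.

```bash
python3 - <<'E'
from h import *
def pts(n,d,R,t):
    c=optics.camera_params(n); v,u=np.mgrid[0:420,0:560]
    k=cv2.undistortPoints(np.float64(np.c_[u.ravel(),v.ravel()]).reshape(-1,1,2),c['mtx'],np.array([c['k1'],0,0,0,0.])).reshape(-1,2)
    X=np.c_[k,np.ones(len(k))]*d.reshape(-1,1); return ((X-t)@R).reshape(420,560,3)
for n in("top","scene"):
    z=np.load(n+"0.npz"); c=optics.camera_params(n); P=pts(n,z['d'],c['R'],c['t'])
    q=(P[:,:,:2]-C0)@np.c_[EX,EY]
    for nm,x0,x1,y0,y1 in(("rib",-25,25,134,142),("cover",-50,50,170,240),("deck",-50,50,-240,-30),("table",-150,-110,-200,200)):
        m=(q[...,0]>x0)&(q[...,0]<x1)&(q[...,1]>y0)&(q[...,1]<y1); print(n,nm,m.sum(),np.percentile(P[m][:,2],[5,50,95]))
s=sensors.read_state(); p,d=optics.grab_frame("wrist"); T=optics.camera_params("wrist")["T_tool_cam"]
R=T[:3,:3].T; P=pts("wrist",d,R,-R@T[:3,3])
print(s['eef_pos'],ctrl.tcp_to_tips,s['grip_width'],T.round(2))
for v in range(240,300,8): print(v,P[v,268].round(1),P[v,280].round(1),P[v,292].round(1))
E
```

```text
top rib 56 [77.96929431 81.89141073 85.8995669 ]
top cover 925 [51.37634403 55.70839125 59.85775388]
top deck 2784 [44.8836776  49.1418044  53.30838501]
top table 2985 [  -3.53955141    4.77501884 1315.33809056]
scene rib 60 [77.82179947 81.65571076 84.18890886]
scene cover 1183 [52.9369956  55.62872628 58.41286651]
scene deck 2254 [45.69917861 48.745664   51.86265255]
scene table 2032 [-2.90459732  1.57755585 60.50331413]
[ 526.22032897 -113.41149139  247.3665065 ] 25.0 0.10238029536556147 [[   0.     -0.96   -0.29   73.49]
 [   1.      0.      0.      0.21]
 [  -0.     -0.29    0.96 -151.24]
 [   0.      0.      0.      1.  ]]
240 [-75.3 -12.6 197.3] [-75.9   2.4 198.8] [-75.9  17.5 198.7]
248 [ 10.8  -4.8 -14.4] [ 11.6   1.1 -16.1] [-86.7  17.6 198.5]
256 [ 11.3  -4.5 -24.4] [ 11.1   1.  -23.9] [ 10.8   6.6 -23.2]
264 [ 11.2  -4.3 -32. ] [ 11.2   1.  -32. ] [ 10.7   6.3 -31.1]
272 [ 10.9  -4.1 -38.5] [ 10.9   1.  -38.5] [  73.5    0.2 -151.2]
280 [ 10.5  -3.9 -44.4] [ 10.7   0.9 -44.7] [ 10.8   5.7 -44.8]
288 [ 11.9  -3.6 -52.5] [  8.1   0.9 -46.3] [ 12.2   5.3 -53. ]
296 [ 11.5  -3.5 -57.1] [  4.6   0.9 -46.6] [ 12.1   5.1 -58. ]
```

The wrist depth puts the closed fingertips at tool z ≈ -14, not +25. That fits with missing the rib. A gentle touch on the fixed blank deck (z 49) will settle it.

```bash
python3 - <<'E'
from h import *
ctrl.move_l(W(0,-60,100),vel=200)
hit=ctrl.move_l(W(0,-60,28),vel=25,threshold=4)
s=sensors.read_state();print(hit,s['t'],s['eef_pos'],s['force'],s['grip_width'])
ctrl.move_l(W(0,-60,130),vel=200)
E
```

```text
True 12.6417 [ 527.66635832 -113.41476693   39.87764956] [-0.24067155  0.99153789  4.36416618] -0.07191085545687997
```

Contact came at TCP z 39.9, so the tips are really 9 mm behind the TCP, not 25 mm ahead. I'll redo the push with that correction.

```bash
python3 - <<'E'
from h import *
ctrl.move_l(W(0,178,130),vel=300); ctrl.move_l(W(0,178,57),vel=150)
hit=ctrl.move_l(W(0,-128,57),vel=75,threshold=18)
s=sensors.read_state();print(hit,s['t'],(s['eef_pos'][:2]-C0)@np.c_[EX,EY],s['eef_pos'],s['force'])
ctrl.move_l(W(0,-95,57),vel=150);ctrl.move_l(W(0,-95,150),vel=250);ctrl.move_l(W(0,20,330),vel=350)
s=sensors.read_state();w,d=optics.grab_frame("wrist");np.savez("w2.npz",p=w,d=d,pos=s['eef_pos'],rot=s['eef_rot'])
cv2.imwrite("pics/w2.png",w[:,:,::-1]);print(sensors.read_state()['t'])
E
```

```text
True 18.2167 [  -0.20392478 -108.37985991] [ 523.26611631 -161.61946796   56.60017258] [-0.68085553  0.62508069  0.92485121]
19.8
```

View pics/w2.png

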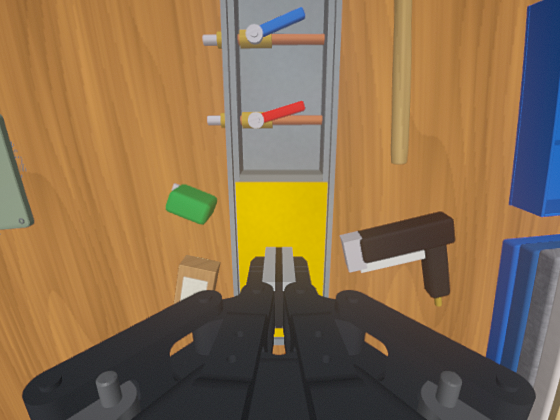

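The wrist view shows the bay open, with red near y 80 (hub at 256,120) and blue near y 190 (hub at 254,33). The cover's edge is at row ~181. Now I'll measure all three.

```bash
cat >> h.py <<'E'
def wcast(px,z,pos,rot):
    T=optics.camera_params("wrist")["T_tool_cam"]; Rwc=rot@T[:3,:3]; o=rot@T[:3,3]+pos
    return (cast("wrist",px,z,Rwc.T,-Rwc.T@o)[:,:2]-C0)@np.c_[EX,EY]
def handle(p,lo,hi,pos,rot,piv):
    m=mask(p,lo,hi)
    m[300:]=0; m[:,:225]=0; m[:,345:]=0
    c=big(m); q=wcast(c[:,0],46,pos,rot)
    M=cv2.moments(q.astype(np.float32).reshape(-1,1,2)); ce=np.array([M['m10'],M['m01']])/M['m00']
    l=cv2.fitLine(q.astype(np.float32),cv2.DIST_L2,0,.01,.01).ravel()[:2]; l*=np.sign(l@(ce-piv))
    return ce,np.arctan2(l[1],l[0]),np.arctan2(*(ce-piv)[::-1]),np.abs((q-piv)@l).max()
def report(f):
    z=np.load(f);p,pos,rot=z['p'],z['pos'],z['rot']
    print('red',handle(p,(0,150,90),(5,255,255),pos,rot,np.array([-35,80])))
    print('blue',handle(p,(105,150,90),(120,255,255),pos,rot,np.array([-35,190])))
    m=mask(p,(22,150,90),(32,255,255)); c=big(m)[:,0]; y0=c[:,1].min(); print('cover edge row',y0,wcast([[260,y0],[300,y0]],56,pos,rot))
E
python3 - <<'E'
from h import *
report("w2.npz"); z=np.load("w2.npz"); print('hubs',wcast([[256,120],[254,33]],48,z['pos'],z['rot']))
E
```

```text
red (array([  3.03910356, 102.29720421]), np.float32(0.2964464), np.float64(0.5301848464243532), np.float64(71.78330385085204))
blue (array([  1.86148341, 215.11173526]), np.float32(0.3963696), np.float64(0.5980281354965046), np.float64(72.328453281628))
cover edge row 182 [[-29.80054368   5.18777649]
 [ 27.22255517   5.18681155]]
hubs [[-34.32771926  90.60143454]
 [-34.77785738 200.02054745]]
```

Both hubs read about +10.6 mm in y against their known places, and the push stopped 11.6 mm early. So the cover started about 10 mm short of its end, the box frame shifts +10.6 mm, and the cover now sits at its stop (edge at -5.4, nominal -6). Red is at 0.30 rad and blue at 0.40. Now I'll sweep the red handle.

```bash
sed -i 's/^C0=.*/C0=np.array([545,83.8])-127.4*EY/' h.py; python3 - <<'E'
from h import *
report("w2.npz")
piv=np.array([-35,80.])
def P(th,z,off=18,r=48):
    u=np.array([np.cos(th),np.sin(th)]);n=np.array([-u[1],u[0]]); return W(*(piv+r*u-off*n),z)
ctrl.move_ptp(P(.08,110),RT(.08)); print(ctrl.move_l(P(.08,28),vel=120,threshold=6))
for th in np.r_[np.arange(.2,1.45,.125),1.5,1.56,1.62,1.68]:
    hit=ctrl.move_l(P(th,28),RT(th),vel=45,threshold=9)
    s=sensors.read_state(); 
    if hit or th>1.4: print(round(th,2),hit,s['t'],(s['eef_pos'][:2]-C0)@np.c_[EX,EY],s['force'].round(1))
    if hit: break
a=th
if hit and th<1.5: raise SystemExit
ctrl.move_l(P(1.571,28,35),vel=120);ctrl.move_l(P(1.571,130,35),vel=250)
ctrl.move_ptp(W(0,20,330),RT())
s=sensors.read_state();w,d=optics.grab_frame("wrist");np.savez("w3.npz",p=w,pos=s['eef_pos'],rot=s['eef_rot'])
cv2.imwrite("pics/w3.png",w[:,:,::-1]);report("w3.npz");print(sensors.read_state()['t'])
E
```

```text
red (array([ 3.03910452, 91.69720428]), np.float32(0.29644647), np.float64(0.2983275608824241), np.float64(68.68679529771025))
blue (array([  1.86148228, 204.51173537]), np.float32(0.3963695), np.float64(0.37504876992077374), np.float64(68.23609177401055))
cover edge row 182 [[-29.80054368  -5.41222351]
 [ 27.22255517  -5.41318845]]
False
1.5 False 24.8 [-13.83850687 126.57225486] [ 0.3 -0.7  0. ]
1.56 False 25.05 [-16.31201467 127.68379181] [ 1.4 -0.5  0.9]
1.62 False 25.3 [-17.71328677 128.58850935] [ 5.4 -1.2 -2.2]
1.68 False 25.55 [-17.74954172 129.27256705] [11.  -1.5 -7.1]
red (array([-34.90119057, 121.24693824]), np.float32(1.5733981), np.float64(1.5684007735385075), np.float64(69.19084940975888))
blue (array([  2.17817119, 204.76097446]), np.float32(0.38424525), np.float64(0.3779463210047397), np.float64(68.2672926551934))
cover edge row 188 [[-27.71889841  -6.00751204]
 [ 29.79109412  -5.87156657]]
27.8167
```

View pics/w3.png

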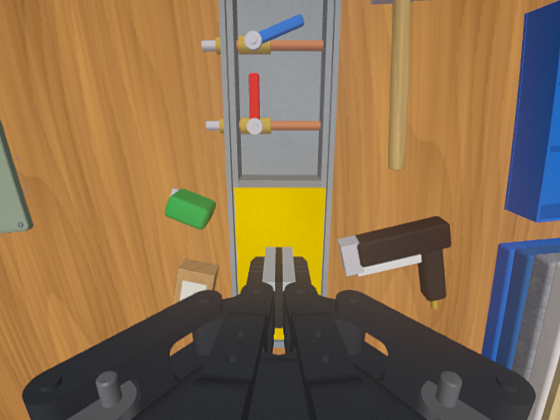

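The handle stands across its pipe (hub at 255,125, tip at 254,75) at its stop. Blue is unchanged, the cover edge is at -6 as it should be, and the arm is clear of everything.

```bash
python3 -c "
from plant import ctrl
ctrl.finish_job()"
```

```text
the job is handed in; nothing more can be done
```

The air to the staple gun is shut off. I pushed the yellow cover by its rib to its end stop over the blank end, then pushed the red handle round to its stop, and handed the job in at about 28 s.

**Last checks (wrist camera):**
- **Red handle:** 1.573 rad against a target of 1.571, with the push force rising to 11 N at the stop.
- **Cover:** its edge is at y -5.9 to -6.0 mm (nominal -6), so it is fully over.
- **Blue handle:** 0.384 rad now against 0.396 before, which is within measuring noise.
- **Bystanders:** those in the wrist view look unmoved. The jar, spool and screwdriver were outside that view, and I took no final top picture.

**What disagreed on the way:**
- **Fingertip length:** the first push passed over the rib without touching it. `tcp_to_tips` says +25 mm, but a light touch (about 4 N) on the blank deck put the closed tips at about -9 mm, so I used that.
- **Cover start:** the cover began about 10 mm short of its +138 end. I corrected the box frame by 10.6 mm using the valve hubs, and the later readings then agreed.

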